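# Tip a blood-tube rocker to the index of a saddle angle gauge and hold it

### The job

The blood-tube rocker's tilt stop is about to be set, with its drive disconnected. Take the dial angle gauge by its orange handle, set its grooved foot fully down astride the steel rail along the rocker platform (the dimpled mat is no true seat), on the raised half and with the dial facing away from the robot, and keeping your grip press the platform down with it until the hanging pointer settles on the red index mark. Finish while still holding it there, seated on the rail and pressing; do not lay the gauge over or disturb the tube rack, pipette and kit box.

Things in the scene. Friction and masses are not known exactly. Their poses are not given: they have to be found in the camera images.
- rocker: See-saw blood-tube rocker, fixed to the bench: cream housing 190 x 210 mm, 70 mm high, under an aluminium platform 220 x 320 mm. Origin: centre of its underside, on the bench; z up. The side with the dark blue panel and the rail is +x (away from the robot); the clamped blood tubes are on the +y half. The platform rocks on a level shaft along the rocker's x axis (see platform_shaft).
- platform_shaft (a point): Middle of the platform's hinge shaft, 105 mm above the rocker's origin. Axes turn with the platform: x along the shaft, away from the robot; y along the platform to its tube end; z square to it.
- platform (a joint): Platform tilt, rad, about the rocker's +x: 0 level, positive when its -y half (no tubes) is down. Let go, it rests on a stop at -0.16 with the -y half raised, even with the gauge standing on it: lifting the tubes takes 6 to 12 N in all at rail_spot, 3 N of it the gauge's own weight. Other stop +0.24. Little friction.
- rail_spot (a point): Middle of the top face of the steel rail, half way along the raised half; moves with the platform, at (95, -95, 50) mm from platform_shaft along its axes. x across the rail (away from the robot), y along it, z square to its top. Rail: straight bar 10 mm wide, 14 mm tall, 300 mm long, 18 mm clear above the plate. The gauge may sit up to 45 mm either way along the rail.
- gauge: Dial angle gauge, 0.3 kg, standing on its foot. Origin: centre of the foot's underside; x out of the white dial, y along the foot, z up. Aluminium foot 70 mm (y) x 28 mm (x); groove under it along y, 16 mm wide, 12 mm deep. Dark round housing 104 mm across, 20 mm thick, centre 69 mm up; dial on its +x face. On top an orange handle, 16 mm thick (x), 30 mm wide (y), from 120 to 159 mm up.
- gauge_seat (a point): Centre of the ceiling of the groove in the gauge's foot, 12 mm above the gauge's origin, axes as the gauge's; lies on top of the rail when seated.
- handle_grip (a point): Where to pinch the gauge's orange handle, across its 16 mm thickness (gauge x): 147 mm above the gauge's origin, 135 mm above the groove's ceiling. The gauge can pivot a little between the pads. Axes as the gauge's.
- pointer (a joint): Angle of the weighted dark blue pointer on the dial, rad; it hangs plumb from the dial's centre, swings freely (about 3 Hz) and settles in about two seconds. 0 with the gauge upright; seated on the rail, dial away from the robot, it settles at the value of the platform tilt.
- index (a joint): Where the red index mark (6.5 degrees wide, at the rim of the dial) is set on the dial, rad, in the same sense as the pointer: the pointer is on the mark when both values agree. Stiff, set beforehand between 0.08 and 0.18, so the tube-free half ends a little below level.
- pointer_tip (a point): Tip of the pointer, 41 mm from the dial centre, 12.5 mm in front of the gauge's mid-plane; z runs up along the pointer.
- index_mark (a point): Middle of the red index mark, 42 mm from the dial centre, on the face; z runs up towards the dial centre.
- tube_rack: Bystander: blue rack 62 x 130 mm, 90 mm high over its red-capped tubes; origin under its centre.
- pipette: Bystander: red and white pipette lying on the bench, 250 mm long along its y, 26 mm high; origin on its underside about mid-length.
- kit_box: Bystander: white carton with a red band, 90 x 120 x 65 mm; origin under its centre.

How it is judged:
On the way:
1. the gauge's groove sits fully down astride the rail on the raised half, dial facing away from the robot (z of gauge_seat in the frame of rail_spot between -0.003 and 0.004 m and x of gauge_seat in the frame of rail_spot between -0.005 and 0.005 m and y of gauge_seat in the frame of rail_spot between -0.05 and 0.05 m and x of pointer_tip in the frame of rail_spot above 0 m), for 0.1 s.
At the end, for the whole second after the job is handed in: Fingers grip the gauge (>2 N); it presses the rocker (>3.5 N); groove ceiling on rail top within 3 mm, 5 mm across, 50 mm along from rail_spot, parallel to it within 0.06 rad, leaning <0.12 rad, dial away from robot; platform past level; pointer <0.4 rad/s, within 0.055 rad of the index (angle between the z axis of pointer_tip and the z axis of index_mark, either way round below 0.055 rad and velocity of joint pointer between -0.4 and 0.4 rad/s and z of gauge_seat in the frame of rail_spot between -0.003 and 0.003 m and x of gauge_seat in the frame of rail_spot between -0.005 and 0.005 m and y of gauge_seat in the frame of rail_spot between -0.05 and 0.05 m and x of pointer_tip in the frame of rail_spot above 0 m and angle between the y axis of gauge_seat and the y axis of rail_spot, either way round below 0.06 rad and angle between the z axis of gauge_seat and the z axis of rail_spot, either way round below 0.12 rad and contact force between the fingers and gauge above 2 N and contact force between gauge and rocker above 3.5 N and value of joint platform above 0.02 rad); the arm keeps its last pose, push and grip.
It fails at once if the gauge is laid over (angle between gauge's own z axis and vertical above 0.8 rad).
It fails at once if the tube rack is disturbed (distance of tube_rack from where it was at the start of the episode above 0.02 m).
It fails at once if the pipette is disturbed (distance of pipette from where it was at the start of the episode above 0.02 m).
It fails at once if the kit box is disturbed (distance of kit_box from where it was at the start of the episode above 0.02 m).
It also fails if it takes over 42 s, if anything falls off the work surface, if the arm or the gripper's body presses on something with over 40 N, if the wrist force passes 120 N, or if a joint passes its speed limit or range.

### The arm

A 6-joint arm with a two-finger parallel gripper is mounted at the origin on the work surface. World frame = base frame: x ahead of the robot, y to its left, z up, the work surface at z = 0. Lengths are in m, angles in rad, forces in N, time in s.
With the tool pointing down it reaches from about 0.3 to 0.775 m from the base axis. Payload 14.6 kg.
Tool frame: the origin (TCP) lies at the very end of the fingers, on their centre line; the grasp point (between the pads) lies 19 mm behind it; z points along the fingers, y is the line along which they close (so a half turn about z gives the same grasp; the last joint's range is limited). The gripper opens to 94 mm and grips with 3 to 60 N. Pads are 16 mm wide; open, the fingers measure 119 mm over their backs; the gripper's body (75 mm by 177 mm) begins 78 mm behind the grasp point.
Start: joints at [-1.234, 0.3, 1.521, -0, 1.321, -0.067], TCP at [0.216, -0.506, 0.205] pointing down, gripper open.
Joint ranges: [-3.03, 3.03], [-0.79, 2.21], [0.23, 2.52], [-1.04, 4.18], [0, 3.07], [-2.55, 2.55]. Speed limits (rad/s): [2.22, 2.22, 2.57, 3.14, 3.14, 3.14].

### API

Orientations are given as [roll, pitch, yaw] about the fixed x, y, z axes, in that order (R = Rz(yaw) Ry(pitch) Rx(roll)).
In Python, from station import ctrl gives the robot as it stands.
- The arm moves only by the tool carry_out, never from a script. Its argument "motion" is text: rows parted by semicolons, each of 7 numbers parted by spaces: the shift along the world's x, y, z in m, then the turn, a rotation vector about the world's x, y, z in degrees, then the closure in counts, from 0 (fully open) to 255 (shut). In form: dx dy dz wx wy wz hand; .... A call has 1 to 20 rows; each row shifts and turns the commanded pose from where the row before left it; what a row does not reach is not made up. A row lasts 1/12 s, in which the tool goes at most 41.7 mm and 7.16 degrees, less where a joint would pass 70% of its speed; a pose out of reach is approached as far as the arm can. A call is refused whole if a number of a shift passes 0.0417 or a number of a turn 7.16, either way. A call with a gripper value outside its range is refused whole. The fingers move at their own pace and stop on an object; "grip_force" is the grip in N (left out, the last holds). Time passes only in rows, so rows that do not move let the fingers close. It gives the time, the measured TCP pose, the force, the opening and the grip force at its end, in the units of the state.
- ctrl.get_obs(): the state, without advancing time (a new reading comes with each control period).
- ctrl.camera(name): name is "scene" or "top" or "wrist"; returns a dict with "pixels" (420x560x3 uint8, red, green, blue), "range_z" (420x560 float32, m along the optical axis (not along the pixel's ray), 0 where there is no reading), "K" (3x3 intrinsics, pixels), "position" and "attitude" of the camera in the world. Camera axes: x right, y up, looking along -z (the intrinsics and any distortion apply to the point x, -y, -z); pixel columns grow to the right and rows downward; lengths in m; the calibration is good to about 2 mm. A picture is of the moment at which its call begins.
- ctrl.hand_in(): hands the job in; it is judged then, once.
The state is a dict: "time_s": time; "qpos": joint angles; "joint_vel": joint speeds; "tau": joint torques, N m; "ee_pos": TCP position; "eef_rot": TCP orientation; "force": force on the tool from outside, world axes, zero at the start; "moment": the same for the moment, N m; "grip_width": finger opening in m; "grip_force": force on a finger pad.
Only numpy, scipy, OpenCV 4.12 (cv2) and the standard library are available. Lean on these libraries where they do the work, as an engineer would, in place of code of your own. Each camera call takes 0.05 s, during which the arm holds its last target. There are 200 camera calls.

## Working session

There is one attempt and no reset: what is moved stays moved. The work goes in short steps, Python scripts to look and compute and a tool call to move; the robot and the scene stay as the last step left them, time stands still between calls to the robot, and variables do not carry over. Pictures are saved under pics/ and viewed, at most 10 in all, crops included, and the job is handed in when it is done.

Besides the shell and the picture viewer there is one more tool, called after "Request:" as name(argument=value, ...) on one line, values as JSON. carry_out: Moves the arm, as the interface text tells. Its arguments: {"type":"object","properties":{"motion":{"type":"string"},"grip_force":{"type":"number"}},"required":["motion"]}

```bash
mkdir -p pics; cat > h.py <<'E'
import numpy as np, cv2
from station import ctrl
def cloud(c):
    K=c["K"];z=c["range_z"];v,u=np.mgrid[:z.shape[0],:z.shape[1]]
    p=np.stack([(u-K[0,2])/K[0,0]*z,-(v-K[1,2])/K[1,1]*z,-z],-1)
    A=np.array(c["attitude"],float)
    if A.shape!=(3,3):
        from scipy.spatial.transform import Rotation as R
        A=R.from_euler('xyz',A).as_matrix() if A.size==3 else R.from_quat(A).as_matrix()
    return p@A.T+np.array(c["position"])
def save(n,im): cv2.imwrite(f"pics/{n}.png",im[...,::-1])
E
python3 - <<'E'
from h import *
ims=[]
for n in("scene","top"):
    c=ctrl.camera(n);P=cloud(c);np.savez(n,P=P,im=c["pixels"],z=c["range_z"]);print(n,c["position"],c["attitude"],c["K"])
    ims.append(c["pixels"])
    save(n,c["pixels"])
print(ctrl.get_obs())
E
```

```text
scene [1.34010353 0.20999431 0.95066951] [ 0.7372147  -0.00381071  1.76770465] [[424.13784186   0.         283.46713201]
 [  0.         424.13784186 210.43470416]
 [  0.           0.           1.        ]]
top [0.54996205 0.07531135 1.0068173 ] [ 0.03372241 -0.00560519 -1.56780419] [[402.20346388   0.         277.36770942]
 [  0.         402.20346388 212.18637989]
 [  0.           0.           1.        ]]
{'time_s': 0.1, 'qpos': array([-1.23357259e+00,  3.00418710e-01,  1.52154946e+00,  1.84412501e-05,
        1.32071419e+00, -6.66005358e-02]), 'joint_vel': array([ 1.96890715e-05, -1.04260062e-03, -2.22835439e-03, -3.60240184e-04,
        1.82304192e-03, -1.09465051e-03]), 'tau': array([ 4.68132130e-03, -5.32641757e+01, -3.53284514e+01,  7.10295467e-02,
        2.35006335e-02, -7.90301056e-05]), 'ee_pos': array([ 0.21603358, -0.50552129,  0.20492845]), 'eef_rot': array([-3.14050655e+00, -9.03442621e-05,  4.03819654e-01]), 'force': array([ 0.45707929,  0.00219746, -0.3312767 ]), 'moment': array([-0.04474167,  0.04580353, -0.08981536]), 'grip_force': 0.0, 'grip_width': 0.09448516556409269}
```

View pics/scene.png

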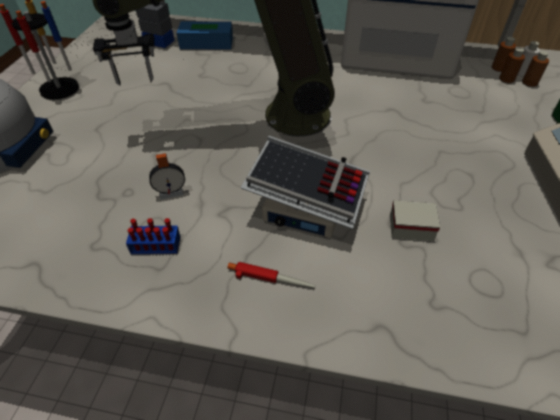

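View pics/top.png

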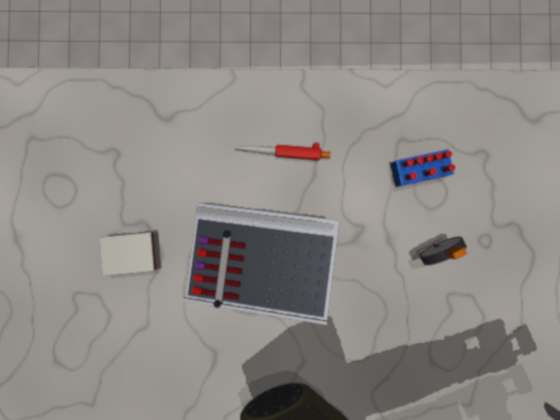

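The scene view shows the gauge at (167,175) with its dial towards the camera and the handle at (162,160). The rocker is at (310,185) with its raised, tube-free half on the left. In the top view the gauge handle is at (458,254) and the rail is the bright strip from (200,212) to (337,225).

```bash
python3 - <<'E'
from h import *
for n,(r0,r1,c0,c1) in {"scene":(140,205,135,195),"top":(225,275,405,480)}.items():
    d=np.load(n+".npz");P=d["P"][r0:r1,c0:c1].reshape(-1,3);im=d["im"][r0:r1,c0:c1].reshape(-1,3).astype(int)
    o=(im[:,0]>130)&(im[:,0]-im[:,2]>80)&(P[:,2]>.1)
    q=P[o];print(n,"handle",len(q),np.median(q,0).round(4),q.min(0).round(3),q.max(0).round(3))
    top=q[q[:,2]>.15];print(" top",len(top),top.mean(0) if len(top) else 0)
    b=P[(P[:,2]>.03)&(P[:,2]<.16)];m=b[:,:2].mean(0)
    w,V=np.linalg.eigh(np.cov((b[:,:2]-m).T));print(" body",len(b),m,"long axis",V[:,1],"deg",np.degrees(np.arctan2(V[1,1],V[0,1])),w**.5)
# rail & plate
for n in("scene","top"):
    d=np.load(n+".npz");P=d["P"].reshape(-1,3)
    B=P[(P[:,0]>.25)&(P[:,0]<.75)&(P[:,1]>-.12)&(P[:,1]<.32)&(P[:,2]>.07)&(P[:,2]<.2)]
    print(n,len(B))
    np.save("B"+n,B)
d=np.load("top.npz")
for col in (210,240,270,300,320,330):
    print(col,[tuple(x) for x in d["P"][203:236:2,col].round(3).tolist()])
E
```

```text
scene handle 14 [ 0.4947 -0.3127  0.1595] [ 0.488 -0.322  0.155] [ 0.5   -0.303  0.162]
 top 14 [ 0.49490082 -0.31357772  0.15913637]
 body 934 [ 0.50133649 -0.30986951] long axis [-0.47453466  0.88023682] deg 118.32905627743544 [0.00471838 0.02582922]
top handle 83 [ 0.4938 -0.3131  0.1591] [ 0.483 -0.327  0.156] [0.55  0.075 1.007]
 top 83 [ 0.49376404 -0.30901992  0.1692009 ]
 body 826 [ 0.49364263 -0.30484766] long axis [-0.52226317  0.85278437] deg 121.48418354571622 [0.00608508 0.02702731]
scene 6988
top 14607
210 [(0.606, 0.239, -0.001), (0.596, 0.222, 0.103), (0.592, 0.222, 0.102), (0.586, 0.216, 0.136), (0.581, 0.216, 0.138), (0.577, 0.216, 0.138), (0.574, 0.222, 0.102), (0.569, 0.222, 0.102), (0.565, 0.222, 0.102), (0.56, 0.221, 0.106), (0.556, 0.221, 0.107), (0.551, 0.22, 0.11), (0.547, 0.22, 0.11), (0.542, 0.22, 0.11), (0.538, 0.221, 0.106), (0.533, 0.221, 0.104), (0.529, 0.22, 0.11)]
240 [(0.55, 0.075, 1.007), (0.602, 0.163, 0.001), (0.597, 0.163, 0.003), (0.587, 0.153, 0.113), (0.582, 0.153, 0.113), (0.577, 0.151, 0.144), (0.573, 0.15, 0.148), (0.569, 0.153, 0.115), (0.
[... 1103 characters left out ...]
), (0.582, -0.037, 0.002), (0.577, -0.037, -0.002), (0.572, -0.037, 0.002), (0.565, -0.021, 0.141), (0.56, -0.021, 0.143), (0.556, -0.018, 0.174), (0.552, -0.017, 0.176), (0.548, -0.018, 0.175), (0.543, -0.021, 0.141), (0.539, -0.021, 0.141), (0.535, -0.022, 0.139), (0.531, -0.021, 0.147)]
330 [(0.607, -0.062, 0.0), (0.602, -0.062, -0.002), (0.597, -0.062, 0.0), (0.592, -0.062, 0.001), (0.587, -0.062, 0.002), (0.582, -0.062, 0.001), (0.577, -0.061, 0.006), (0.572, -0.062, -0.001), (0.567, -0.062, 0.002), (0.56, -0.042, 0.147), (0.556, -0.042, 0.147), (0.552, -0.038, 0.178), (0.548, -0.038, 0.178), (0.543, -0.042, 0.145), (0.539, -0.042, 0.147), (0.535, -0.042, 0.146), (0.531, -0.042, 0.148)]
```

```bash
python3 - <<'E'
from h import *
a=cv2.imread("pics/top.png")[190:330,170:350];b=cv2.imread("pics/scene.png")[130:240,130:390]
a=cv2.resize(a,None,fx=3,fy=3,interpolation=2)[:420];b=cv2.resize(b,(800,338),interpolation=2)
c=np.zeros((600,800,3),np.uint8);c[:338]=b;a=cv2.resize(a,(336,262));c[338:,:336]=a
e=cv2.imread("pics/top.png")[225:275,405:480];c[338:588,340:715]=cv2.resize(e,(375,250),interpolation=2)
cv2.imwrite("pics/m.png",c)
E
```

```text
(no output)
```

View pics/m.png

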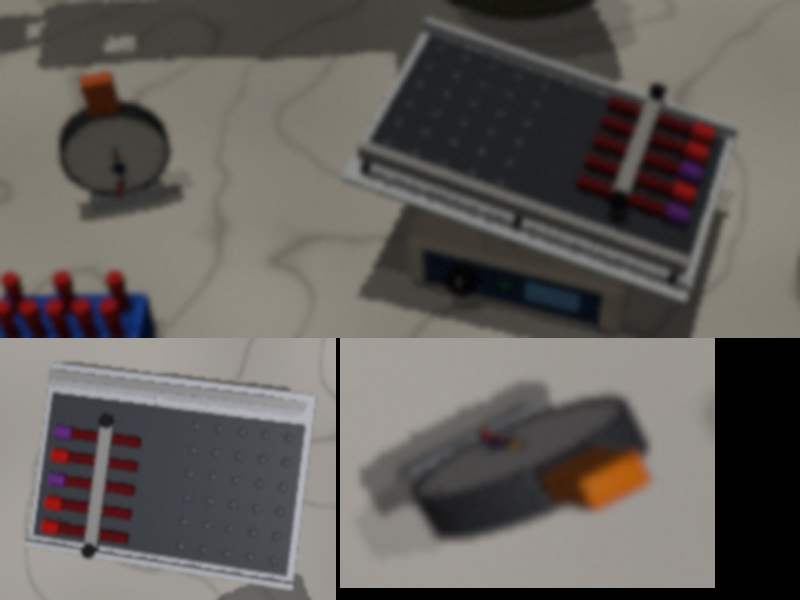

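The enlarged crops show the dial already facing roughly +x/+y, with the red mark and the pointer at the bottom of the dial. The rail is clear along the far edge. Next I'll fit the rail and the gauge yaw.

```bash
python3 - <<'E'
from h import *
d=np.load("top.npz");P=d["P"];R=[]
# rail: per column top points
for col in range(195,345):
    q=P[200:240,col];q=q[(q[:,2]>.09)&(q[:,2]<.2)]
    if len(q)<6: continue
    pl=np.median(q[:,2]);t=q[(q[:,2]>pl+.018)&(q[:,2]<pl+.045)]
    if 1<=len(t)<=6: R.append(t.mean(0))
R=np.array(R);A=np.c_[R[:,1],np.ones(len(R))]
fx=np.polyfit(R[:,1],R[:,0],1)
k=abs(R[:,0]-np.polyval(fx,R[:,1]))<.004;R=R[k]
fx=np.polyfit(R[:,1],R[:,0],1);fz=np.polyfit(R[:,1],R[:,2],1)
yaw=-np.arctan(fx[0]);tilt=np.arctan(fz[0]*np.cos(yaw))
print(len(R),"yaw",np.degrees(yaw),"tilt",tilt,"ends y",R[:,1].min(),R[:,1].max(),fx,fz)
ym=(R[:,1].min()+R[:,1].max())/2;mid=np.array([np.polyval(fx,ym),ym,np.polyval(fz,ym)])
u=np.array([fx[0],1,fz[0]]);u/=np.linalg.norm(u)
print("mid",mid,"spot",mid-.095*u)
# z from shaft model
c,s=np.cos(-.16),np.sin(-.16);print("model spot z",.105+(-.095*s+.05*c))
# gauge normal from scene
d=np.load("scene.npz");P=d["P"][155:200,145:190].reshape(-1,3);im=d["im"][155:200,145:190].reshape(-1,3).astype(int)
P=P[(im.max(1)-im.min(1)<30)&(P[:,2]>.03)&(P[:,2]<.115)&(np.hypot(P[:,0]-.495,P[:,1]+.31)<.06)]
for _ in range(4):
    m=P.mean(0);n=np.linalg.svd(P-m)[2][2];n*=np.sign(n[0]);r=(P-m)@n;P=P[abs(r)<.003]
print("dial",len(P),m,n,"yaw",np.degrees(np.arctan2(n[1],n[0])))
for n,f in(("rack",(140,190,385,460)),("pip",(140,165,230,335))):
    q=np.load("top.npz")["P"][f[0]:f[1],f[2]:f[3]].reshape(-1,3);q=q[(q[:,2]>.012)&(q[:,2]<.12)];print(n,q.min(0),q.max(0))
w=ctrl.camera("wrist");save("w0",w["pixels"]);print(w["position"],w["attitude"])
E
```

```text
125 yaw -7.217169513551847 tilt -0.15929200846241892 ends y -0.04378209083920287 0.24751168566181958 [0.12663384 0.55469906] [-0.16193612  0.17106966]
mid [0.56759859 0.1018648  0.15457407] spot [0.55581479 0.00881066 0.1696429 ]
model spot z 0.16949659379713472
dial 489 [ 0.50373393 -0.31133345  0.07020607] [0.88361219 0.46633693 0.04194475] yaw 27.823388860934717
rack [ 0.64743859 -0.35107057  0.01247244] [ 0.7347893  -0.21280692  0.09571785]
pip [ 0.71217426 -0.05966989  0.01210137] [0.75451339 0.17533021 0.03130955]
[ 0.28279874 -0.47653117  0.38493729] [-2.57129006e-01  7.28806341e-04 -1.16674269e+00]
```

Request:
carry_out(motion="0.02 0.0137 0 0 0 6.76 60;0.02 0.0137 0 0 0 6.76 60;0.02 0.0137 0 0 0 6.76 60;0.02 0.0137 0 0 0 6.76 60;0.02 0.0137 0 0 0 6.76 60;0.02 0.0137 0 0 0 6.76 60;0.02 0.0137 0 0 0 6.76 60;0.02 0.0137 0 0 0 6.76 60;0.02 0.0137 0 0 0 6.76 60;0.02 0.0137 0 0 0 6.76 60;0.02 0.0137 0 0 0 6.76 60;0.02 0.0137 0 0 0 6.76 60;0.02 0.0137 0 0 0 6.76 60;0.018 0.0139 0 0 0 6.8 60;0 0 0 0 0 0 60")

```text
time_s: 1.4
ee_pos: [0.4963, -0.3114, 0.2049]
eef_rot: [3.141, -0.001, 2.066]
force: [0.2, 0.1, -0.4]
grip_width: 0.0719
grip_force: 0.0
```

```bash
python3 - <<'E'
from h import *
c=ctrl.camera("wrist");save("w1",c["pixels"]);P=cloud(c);im=c["pixels"].astype(int)
o=(im[...,0]>110)&(im[...,0]-im[...,2]>70)&(P[...,2]>.12)&(P[...,2]<.18)
q=P[o];print(len(q),q.mean(0));t=q[q[:,2]>.154]
r=cv2.minAreaRect((t[:,:2]*1000).astype(np.float32));print(len(t),t.mean(0),r)
o=ctrl.get_obs();print(o["ee_pos"],np.degrees(o["eef_rot"]),o["grip_width"],c["position"],c["attitude"])
E
```

```text
30 [ 0.49302773 -0.31156089  0.15969538]
30 [ 0.49302773 -0.31156089  0.15969538] ((492.5091247558594, -309.83203125), (6.79148006439209, 15.146124839782715), 6.919703483581543)
[ 0.49497665 -0.31261662  0.20493106] [-1.79981894e+02 -4.09580666e-02  1.17959791e+02] 0.07176610476596332 [ 0.46007174 -0.24644351  0.38499287] [-2.56915959e-01 -3.92367086e-04  4.95467276e-01]
```

View pics/w1.png

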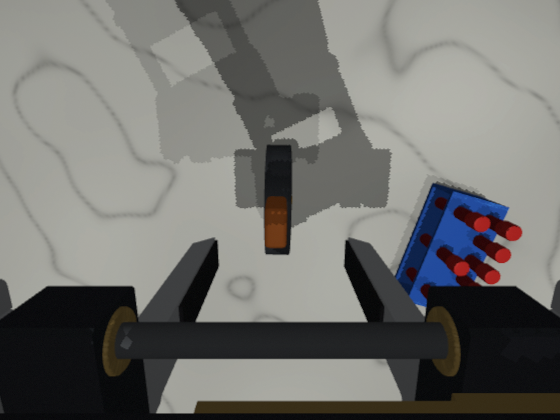

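The wrist view shows the handle at (277,222), upright and centred between the open fingers, so I'm going down and gripping.

Request:
carry_out(motion="-0.0005 -0.0005 -0.025 0 0 0 60;0 0 -0.025 0 0 0 60;0 0 -0.018 0 0 0 60;0 0 -0.008 0 0 0 60;0 0 0 0 0 0 200;0 0 0 0 0 0 255;0 0 0 0 0 0 255;0 0 0 0 0 0 255;0 0 0 0 0 0 255;0 0 0 0 0 0 255", grip_force=30)

```text
time_s: 2.28
ee_pos: [0.4938, -0.3144, 0.1301]
eef_rot: [3.141, 0.001, 2.056]
force: [-0.0, -0.3, -0.8]
grip_width: 0.0353
grip_force: 0.0
```

Request:
carry_out(motion="0 0 0 0 0 0 255;0 0 0 0 0 0 255;0 0 0 0 0 0 255;0 0 0 0 0 0 255;0 0 0 0 0 0 255;0 0 0.01 0 0 0 255;0 0 0.025 0 0 0 255;0 0 0.035 0 0 0 255;0 0 0.035 0 0 0 255;0 0 0.035 0 0 0 255;0 0 0.035 0 0 0 255;0 0 0.025 0 0 0 255;0 0 0.01 0 0 0 255;0 0 0 0 0 0 255")

```text
time_s: 3.45
ee_pos: [0.4938, -0.3144, 0.3416]
eef_rot: [3.14, 0.003, 2.056]
force: [-0.1, -0.2, -3.6]
grip_width: 0.0158
grip_force: 30.0
```

Request:
carry_out(motion="0.002 0.01 0 0 0 -3 255;0.004 0.02 0 0 0 -5 255;0.006 0.03 0 0 0 -6 255;0.006 0.033 0 0 0 -6 255;0.006 0.033 0 0 0 -6 255;0.006 0.033 0.001 0 0 -5 255;0.006 0.033 0.001 0 0 -3 255;0.006 0.033 0.001 0 0 -1 255;0.006 0.033 0 0 0 0 255;0.006 0.033 0 -1.5 0.19 0 255;0.005 0.03 0 -1.5 0.19 0 255;0.004 0.02 0 -2 0.25 0 255;0.002 0.01 0 -2 0.25 0 255;0 0 0 -2 0.25 0 255;0 0 0 0 0 0 255;0 0 0 0 0 0 255")

```text
time_s: 4.78
ee_pos: [0.5583, 0.0371, 0.3406]
eef_rot: [-3.139, 0.158, 1.447]
force: [-0.8, -0.1, -3.6]
grip_width: 0.0157
grip_force: 30.0
```

```bash
cat > look.py <<'E'
from h import *
import sys
tag=sys.argv[1]
o=ctrl.get_obs();print("tcp",o["ee_pos"],np.degrees(o["eef_rot"]),o["force"])
c=ctrl.camera("scene");np.savez("s_"+tag,P=cloud(c),im=c["pixels"],K=c["K"])
w=ctrl.camera("wrist");np.savez("w_"+tag,P=cloud(w),im=w["pixels"])
t=ctrl.camera("top");np.savez("t_"+tag,P=cloud(t),im=t["pixels"])
P=cloud(c)
# gauge dial plane
e=np.array(o["ee_pos"]);D=np.linalg.norm(P-(e+[.01,0,-.06]),axis=2)
sel=(D<.05)&(P[...,2]<e[2]-.015)
im=c["pixels"].astype(int);q=P[sel&(im.max(2)-im.min(2)<30)]
for _ in range(5):
    m=q.mean(0);n=np.linalg.svd(q-m,full_matrices=False)[2][2];n*=np.sign(n[0]);q=q[abs((q-m)@n)<.003]
print("dial n",len(q),m,n,"yaw",np.degrees(np.arctan2(n[1],n[0])))
v,u=np.where(sel);r=[v.min()-25,v.max()+40,u.min()-40,u.max()+40];print("crop",r)
r=[max(x,0) for x in r]
a=cv2.resize(c["pixels"][r[0]:r[1],r[2]:r[3]],(480,int(480*(r[1]-r[0])/(r[3]-r[2]))),interpolation=2)
b=cv2.resize(w["pixels"],(320,240));H=min(600,max(a.shape[0],240));z=np.zeros((H,800,3),np.uint8);z[:min(H,a.shape[0]),:480]=a[:H];z[:240,480:]=b
save("l_"+tag,z)
E
python3 look.py a
```

```text
tcp [0.5583284  0.03707186 0.34057481] [-179.83680137    9.04252657   82.89614345] [-0.77771038 -0.08780732 -3.57584686]
dial n 692 [0.56849605 0.03105327 0.27948406] [ 0.99402791 -0.10855878  0.01111366] yaw -6.232628423096741
crop [np.int64(112), np.int64(210), np.int64(216), np.int64(333)]
```

View pics/l_a.png

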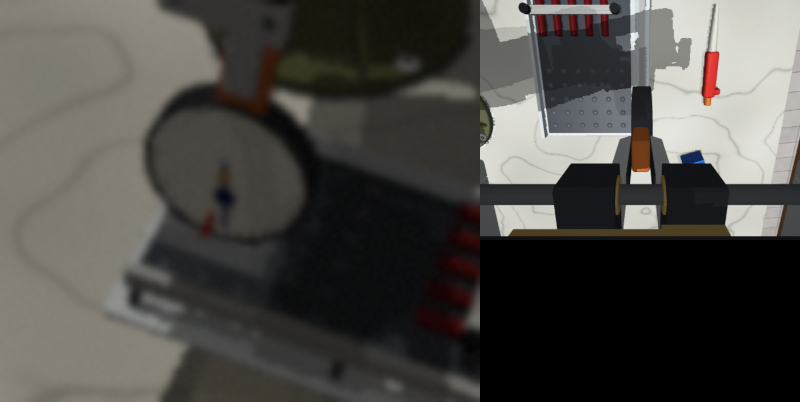

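Left crop: the gauge hangs above the raised half with the dial facing out, the pointer plumb at (224,190) and the red mark at (208,222). The wrist view shows it lined up with the rail. Next I'll rectify the dial to read the index and check the rail line against the gauge in the same camera.

```bash
cat > dial.py <<'E'
from h import *
from scipy.spatial.transform import Rotation as Ro
def rect(tag,n=3,s=0.0003):
    o=ctrl.get_obs();T=Ro.from_euler('xyz',o["eef_rot"]).as_matrix()
    gz=-T[:,2];gx=T[:,1]*np.sign(T[0,1]);gy=np.cross(gz,gx)
    C=np.array(o["ee_pos"])-.061*gz+.0105*gx
    acc=0
    for _ in range(n):
        c=ctrl.camera("scene");A=Ro.from_euler('xyz',c["attitude"]).as_matrix()
        g=(np.arange(360)-180)*s;Y,Z=np.meshgrid(g,-g)     # right=+gauge y, up=+gauge z
        W=C+Y[...,None]*gy+Z[...,None]*gz
        q=(W-c["position"])@A;K=c["K"]
        u=K[0,0]*q[...,0]/-q[...,2]+K[0,2];v=K[1,1]*-q[...,1]/-q[...,2]+K[1,2]
        acc=acc+cv2.remap(c["pixels"],u.astype(np.float32),v.astype(np.float32),cv2.INTER_LINEAR).astype(float)
    im=(acc/n);np.save("rect_"+tag,im)
    return im,o
if __name__=="__main__":
    import sys
    im,o=rect(sys.argv[1]);print(o["ee_pos"],o["eef_rot"],o["time_s"])
    b=np.clip(im*1.6,0,255).astype(np.uint8);b=cv2.resize(b,(560,560));save("d_"+sys.argv[1],b)
    r=np.clip(im[...,0]-im[...,1:].max(2)-25,0,None);v,u=np.mgrid[:360,:360]
    k=(np.hypot(u-180,v-180)<165)&(v>200);r=r*k;print("red",(u*r).sum()/r.sum(),(v*r).sum()/r.sum(),(r>0).sum())
E
python3 dial.py a; python3 - <<'E'
from h import *
d=np.load("s_a.npz");P=d["P"].reshape(-1,3)
a=np.radians(-7.2);ex=np.array([np.cos(a),np.sin(a)]);ey=np.array([-np.sin(a),np.cos(a)])
for n in("scene","s_a","t_a","top"):
    P=np.load(n+".npz")["P"].reshape(-1,3);r=P[:,:2]-[.5558,.0088];x=r@ex;y=r@ey
    h=P[:,2]-(.1696-.1612*y)
    k=(abs(h)<.006)&(abs(x)<.02)&(y>-.05)&(y<.2)
    print(n,k.sum(),"rail x mid",np.median(x[k]),x[k].min(),x[k].max(),np.percentile(x[k],[5,95]),"h",np.median(h[k]),"slope",np.polyfit(y[k],x[k],1))
E
```

```text
[0.55846915 0.0360876  0.34189478] [-3.14085197  0.15754138  1.44454818] 4.9333
red 161.6496191512514 336.0576713819369 186
scene 401 rail x mid 0.003638811162468129 -0.005854647022834824 0.010670123908128146 [-0.00342871  0.00812747] h -0.0009361848476205914 slope [-0.00156778  0.00308992]
s_a 400 rail x mid 0.0038657507089627334 -0.005332767899362191 0.011136399560345006 [-0.00315691  0.0082302 ] h -0.0008269097932043501 slope [-0.00109785  0.00323472]
  return _methods._mean(a, axis=axis, dtype=dtype,
  ret = ret.dtype.type(ret / rcount)
Traceback (most recent call last):
ValueError: zero-size array to reduction operation minimum which has no identity
```

View pics/d_a.png

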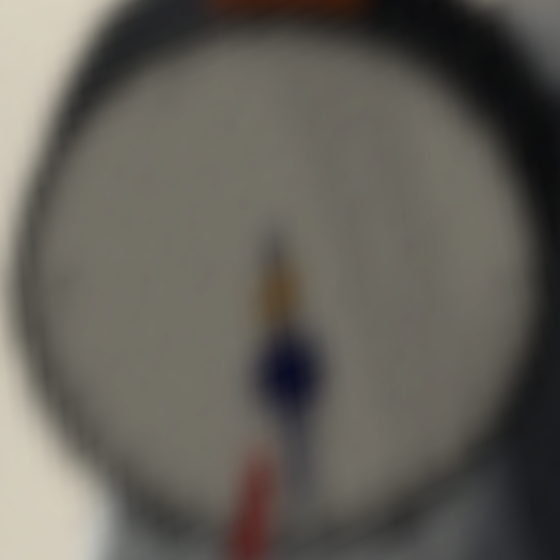

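Rectified dial, reading from the image: the dial centre is near (284,280), the red mark at (252,510) and the pointer tip near (303,480). That puts the index at about 0.14 rad. Now lowering along the rail normal.

Request:
carry_out(motion="0.0005 -0.001 -0.008 0 0 0 255;0 -0.0018 -0.012 0 0 0 255;0 -0.0018 -0.012 0 0 0 255;-0.0002 -0.001 -0.008 0 0 0 255;-0.0002 -0.0007 -0.004 0 0 0 255;0 -0.0005 -0.003 0 0 0 255;0 -0.0005 -0.003 0 0 0 255;0 -0.0003 -0.002 0 0 0 255;0 0 0 0 0 0 255;0 0 0 0 0 0 255")

```text
time_s: 5.92
ee_pos: [0.5588, 0.0292, 0.2907]
eef_rot: [3.141, 0.158, 1.445]
force: [0.1, 1.8, -2.2]
grip_width: 0.0157
grip_force: 30.0
```

```bash
python3 - <<'E'
from h import *
o=ctrl.get_obs();print(o["ee_pos"],o["force"],o["moment"],o["time_s"])
c=ctrl.camera("scene");P=cloud(c);im=c["pixels"]
np.savez("s_b",P=P,im=im)
a=im[130:250,210:350];a=cv2.resize(a,(700,600),interpolation=2);a=np.clip(a*1.5,0,255).astype(np.uint8);save("l_b",a)
E
```

```text
[0.55877604 0.0291764  0.29069933] [ 0.1071382   1.82518997 -2.23253728] [ 0.15791436 -0.1351927   0.01925132] 5.9167
```

View pics/l_b.png

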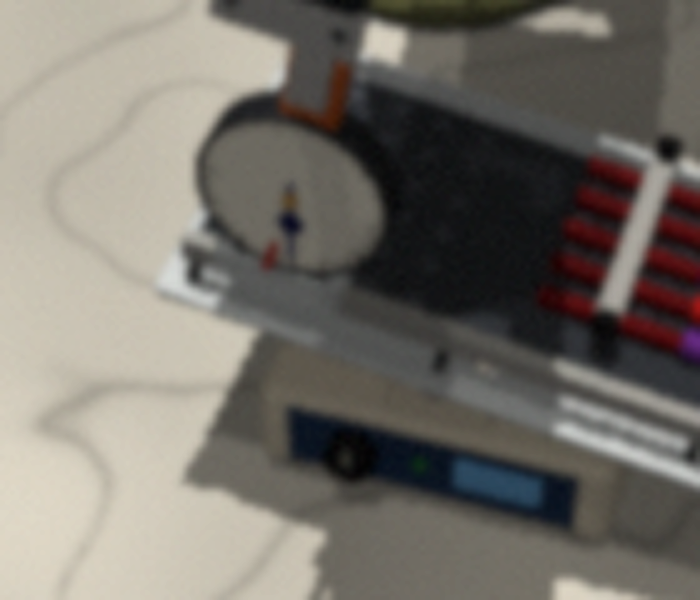

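The crop shows the foot over the rail at the raised end, with light contact starting and the height already inside groove depth. Continuing down.

Request:
carry_out(motion="0 -0.0002 -0.0015 0 0 0 255;0 -0.0002 -0.0015 0 0 0 255;0 -0.0002 -0.0015 0 0 0 255;0 0 0 0 0 0 255;0 0 0 0 0 0 255;0 0 0 0 0 0 255")

```text
time_s: 6.47
ee_pos: [0.5587, 0.0285, 0.2859]
eef_rot: [3.142, 0.158, 1.445]
force: [-0.1, -0.1, -3.6]
grip_width: 0.0159
grip_force: 30.0
```

Request:
carry_out(motion="0 -0.0002 -0.001 0 0 0 255;0 -0.0002 -0.001 0 0 0 255;0 0 0 0 0 0 255;0 0 0 0 0 0 255")

```text
time_s: 6.8
ee_pos: [0.5588, 0.0283, 0.2852]
eef_rot: [3.14, 0.158, 1.445]
force: [-1.5, 1.6, 6.2]
grip_width: 0.0159
grip_force: 30.0
```

```bash
cat > st.py <<'E'
from h import *
import sys
from scipy.spatial.transform import Rotation as Ro
o=ctrl.get_obs();print(o["ee_pos"],o["eef_rot"],o["force"],o["moment"],o["time_s"])
c=ctrl.camera("scene");P=cloud(c);np.savez("s_"+sys.argv[1],P=P,im=c["pixels"])
P=P.reshape(-1,3)
a=np.radians(-7.2);ex=np.array([np.cos(a),np.sin(a)]);ey=np.array([-np.sin(a),np.cos(a)])
r=P[:,:2]-[.5558,.0088];x=r@ex;y=r@ey
k=(x>-.15)&(x<-.03)&(y>-.0)&(y<.07)&(P[:,2]>.08)&(P[:,2]<.2)
f=np.polyfit(y[k],P[k,2],1);res=P[k,2]-np.polyval(f,y[k]);g=abs(res)<.006
f=np.polyfit(y[k][g],P[k,2][g],1);print("plate tilt",np.arctan(f[0]),k.sum())
k=(abs(x-.003)<.012)&(y>.05)&(y<.2)&(P[:,2]>.1)
h=P[k,2];yy=y[k];f=np.polyfit(yy,h,1)
for _ in range(4):
    s=h-np.polyval(f,yy)>-.004;f=np.polyfit(yy[s],h[s],1)
print("rail tilt",np.arctan(f[0]),s.sum())
E
python3 st.py c
```

```text
[0.55883489 0.02826232 0.28517371] [3.13975992 0.15791046 1.44519053] [-1.45912666  1.62592393  6.15589601] [ 0.14190448  0.55100633 -0.0934905 ] 6.8
plate tilt -0.15202263797265153 447
rail tilt -0.1608690902568372 326
```

Seated: contact at the expected height with 6 N. Now pressing the platform along its arc, first half.

Request:
carry_out(motion="-0.0007 -0.0054 -0.0021 1.706 -0.216 0 255;-0.0007 -0.0053 -0.0023 1.706 -0.216 0 255;-0.0007 -0.0053 -0.0024 1.706 -0.216 0 255;-0.0007 -0.0052 -0.0026 1.706 -0.216 0 255;-0.0006 -0.0051 -0.0027 1.706 -0.216 0 255;0 0 0 0 0 0 255;0 0 0 0 0 0 255")

```text
time_s: 7.43
ee_pos: [0.5555, 0.0015, 0.2729]
eef_rot: [3.14, 0.009, 1.444]
force: [-1.5, -0.3, 7.0]
grip_width: 0.0159
grip_force: 30.0
```

```bash
python3 st.py d
```

```text
[0.55549284 0.00145982 0.27289621] [3.13976176 0.00854202 1.44431109] [-1.45336236 -0.3316424   6.98875826] [ 0.25140625  0.38843233 -0.04818448] 7.4333
plate tilt -0.008697886573661225 594
rail tilt -1.247161504161295 97
```

Request:
carry_out(motion="-0.0006 -0.005 -0.0029 1.706 -0.216 0 255;-0.0006 -0.0049 -0.003 1.706 -0.216 0 255;-0.0006 -0.0048 -0.0032 1.706 -0.216 0 255;-0.0006 -0.0047 -0.0033 1.706 -0.216 0 255;-0.0006 -0.0046 -0.0035 1.706 -0.216 0 255;0 0 0 0 0 0 255;0 0 0 0 0 0 255;0 0 0 0 0 0 255;0 0 0 0 0 0 255;0 0 0 0 0 0 255;0 0 0 0 0 0 255;0 0 0 0 0 0 255;0 0 0 0 0 0 255;0 0 0 0 0 0 255;0 0 0 0 0 0 255;0 0 0 0 0 0 255;0 0 0 0 0 0 255;0 0 0 0 0 0 255;0 0 0 0 0 0 255;0 0 0 0 0 0 255")

```text
time_s: 9.15
ee_pos: [0.5526, -0.022, 0.2571]
eef_rot: [3.14, -0.139, 1.446]
force: [-1.6, -3.3, 7.8]
grip_width: 0.0157
grip_force: 30.0
```

Request:
carry_out(motion="0 0 0 0 0 0 255;0 0 0 0 0 0 255;0 0 0 0 0 0 255;0 0 0 0 0 0 255;0 0 0 0 0 0 255;0 0 0 0 0 0 255;0 0 0 0 0 0 255;0 0 0 0 0 0 255;0 0 0 0 0 0 255;0 0 0 0 0 0 255;0 0 0 0 0 0 255;0 0 0 0 0 0 255")

```text
time_s: 10.15
ee_pos: [0.5526, -0.022, 0.2572]
eef_rot: [3.14, -0.139, 1.446]
force: [-1.0, -2.2, 7.7]
grip_width: 0.016
grip_force: 30.0
```

```bash
python3 st.py e; python3 dial.py e
```

```text
[ 0.55261247 -0.0220248   0.25715244] [ 3.13967713 -0.13949698  1.44592838] [-1.03943417 -2.22958107  7.71809678] [-0.2332477   0.42375008  0.10805172] 10.15
plate tilt 0.14478489740537476 639
rail tilt 0.1470562537003054 231
[ 0.55260801 -0.02202358  0.25713749] [ 3.13971907 -0.13949558  1.44588783] 10.2
red 160.99999999999997 341.5 6
```

View pics/d_e.png

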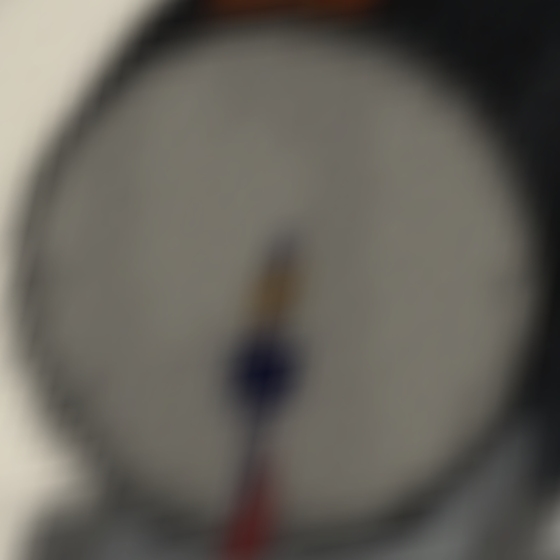

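```bash
python3 - <<'E'
from h import *
v,u=np.mgrid[:360,:360].astype(float)
for t in "ae":
    im=np.load(f"rect_{t}.npy");g=im.mean(2)
    # dial edge circle: gray level crossing along rays (skip bottom where marks are)
    pts=[]
    for a in np.radians(np.arange(0,360,3)):
        if abs(np.angle(np.exp(1j*(a-np.pi/2))))<.5: continue
        r=np.arange(120,176,.5);x=180+r*np.cos(a);y=180+r*np.sin(a);k=(x>0)&(x<359)&(y>0)&(y<359);r=r[k]
        p=cv2.remap(g.astype(np.float32),x[k].astype(np.float32)[None],y[k].astype(np.float32)[None],1)[0]
        d=np.gradient(cv2.blur(p[None],(7,1))[0])
        i=d.argmin(); 
        if d[i]<-.6: pts.append((180+r[i]*np.cos(a),180+r[i]*np.sin(a)))
    q=np.array(pts,np.float32)
    for _ in range(4):
        A=np.c_[2*q,np.ones(len(q))];s=np.linalg.lstsq(A,(q**2).sum(1),rcond=None)[0];R=np.sqrt(s[2]+s[0]**2+s[1]**2)
        e=np.hypot(*(q-s[:2]).T)-R;q=q[abs(e)<max(1.5,1.5*e.std())]
    print(t,"dial centre",s[:2],"R mm",R*.3,len(q))
    dx,dy=u-s[0],v-s[1];rr=np.hypot(dx,dy)*.3;th=np.arctan2(-dx,dy)
    red=np.clip(im[...,0]-im[...,1:].max(2)-10,0,None)
    for lo,hi in((34,38),(38,42),(42,46)):
        k=(rr>lo)&(rr<hi)&(abs(th)<.5);w=red*k;print(" red",lo,hi,(th*w).sum()/w.sum() if w.sum() else None,w.sum())
    blue=np.clip(im[...,2]-im[...,0]-0,0,None)+0*g
    # pointer line: darkness relative to local background, per row
    xs=[];ys=[]
    for y in list(range(215,300,2)):
        row=g[y];dk=np.clip(np.median(row[100:260])-row-8,0,None);dk[:130]=0;dk[230:]=0
        if dk.sum()>15: xs.append((dk*np.arange(360)).sum()/dk.sum());ys.append(y)
    f=np.polyfit(ys,xs,1);print(" pointer slope angle",np.arctan(-f[0]),"x at tip row",np.polyval(f,s[1]+41/.3),len(xs),[(a,round(b,1)) for a,b in zip(ys,xs)][::6])
E
```

```text
a dial centre [183.17087423 178.41831429] R mm 47.77551599839393 43
 red 34 38 0.13904488777063767 1097.3333333333333
 red 38 42 0.13294026498884715 2731.6666666666665
 red 42 46 0.13251245708712664 3351.333333333333
 pointer slope angle -0.03786587646902389 x at tip row 188.65475247310812 43 [(215, np.float64(184.0)), (227, np.float64(185.5)), (239, np.float64(185.5)), (251, np.float64(185.5)), (263, np.float64(186.8)), (275, np.float64(188.9)), (287, np.float64(189.3)), (299, np.float64(182.3))]
e dial centre [184.98046403 177.35397374] R mm 47.34158737990327 42
 red 34 38 None 0.0
 red 38 42 0.12286412878196455 223.99999999999997
 red 42 46 0.1298251153574911 1547.6666666666667
 pointer slope angle 0.10261076542374789 x at tip row 161.06803382541491 43 [(215, np.float64(171.1)), (227, np.float64(170.0)), (239, np.float64(169.2)), (251, np.float64(167.9)), (263, np.float64(166.1)), (275, np.float64(164.2)), (287, np.float64(163.4)), (299, np.float64(163.8))]
```

The rectified dial shows the pointer tip (about (240,495)) on the red mark (about (255,510)). In the tool frame the index is at 0.13 rad and plumb at 0.14, and the platform tilt is 0.145. The gauge is seated, pressing at about 8 N, and steady, so I'm handing in.

```bash
python3 -c "
from station import ctrl
print(ctrl.hand_in())"
```

```text
the job is handed in; nothing more can be done
None
```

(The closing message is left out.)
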